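Load culture flasks into a push-push imager tray

ROBOT

A 6-joint arm with a two-finger parallel gripper is mounted at the origin on the work surface. World frame = base frame: x ahead of the robot, y to its left, z up, the work surface at z = 0. Lengths are in m, angles in degrees, forces in N, time in s.
With the tool pointing down it reaches from about 0.325 to 0.875 m from the base axis. Payload 4.4 kg.
Tool frame: the origin (TCP) lies at the centre of the arm's flange, where the gripper is bolted on; the fingertips stand 173 mm ahead of it and the grasp point (between the pads) lies 155 mm ahead of it (r.tip_extent is the distance from the TCP to the fingertips, in m); z points along the fingers, y is the line along which they close (so a half turn about z gives the same grasp; the last joint's range is limited). The gripper opens to 85 mm and grips with 20 to 120 N. Pads are 22 mm wide; open, the fingers measure 114 mm over their backs; the gripper's body (76 mm by 85 mm) begins 54 mm behind the grasp point. The pads swing forward as they close: fully open they stand 13 mm farther back than shut.
Start: joints at [-85.629, 11.837, 88.321, -0, 79.842, -8.623], TCP at [0.129, -0.56, 0.405] pointing down, gripper open.
Joint ranges: [-156.59, 156.59], [-49.26, 127.26], [12.9, 141.05], [-63.56, 243.56], [4.71, 150.69], [-161.64, 161.64]. Speed limits (degrees/s): [159.86, 159.86, 180, 180, 180, 180].

INTERFACE

Orientations are given as [roll, pitch, yaw] about the fixed x, y, z axes, in that order (R = Rz(yaw) Ry(pitch) Rx(roll)).
In Python, from bench import r gives the robot as it stands. Calls block until the motion is done:
- r.move_ptp(position, orientation): joint-space move of the TCP to a pose.
- r.line_to(position, v=0.15, rot=None, guard=None): straight line of the TCP; rot=None keeps the orientation; v is the mean speed in m/s. With guard (N) it stops when the force on the tool has changed by that much, and returns True; else False.
- r.movej(angles): joint-space move.
- r.grip(opening, grip_force=None): opening from 0.0 (shut) to 1.0 (fully open); grip_force is the grip in N (None keeps the last); returns when the fingers have stopped.
- r.hold(seconds).
- r.inverse_kinematics(position, orientation): joint angles nearest the present ones, or None.
- r.grab_frame(name): name is "side" or "top" or "wrist"; returns a dict with "img" (480x640x3 uint8, red, green, blue), "K" (3x3 intrinsics, pixels), "T" (4x4, takes a point from camera to world coordinates). Camera axes: x right, y down, z forward; pixel columns grow to the right and rows downward; lengths in m; the calibration is good to about 2 mm. A picture is of the moment at which its call begins. There is no depth.
A pose or a line that the arm cannot do raises r.IKError and nothing moves.
- r.finish_job(): hands the job in; it is judged then, once.
Readings, each from a call of its own:
- r.current_t(): time.
- r.current_q(): joint angles.
- r.current_qd(): joint speeds.
- r.current_tau(): joint torques, N m.
- r.current_tcp_pos(): TCP position.
- r.current_tool_rot(): TCP orientation.
- r.current_contact_force(): force on the tool from outside, world axes, zero at the start.
- r.current_ft_torque(): the same for the moment, N m.
- r.current_opening(): opening from 0.0 (shut) to 1.0 (fully open).
- r.current_finger_force(): force on a finger pad.
Only numpy, scipy, OpenCV 4.12 (cv2) and the standard library are available. Lean on these libraries where they do the work, as an engineer would, in place of code of your own. Each camera call takes 0.05 s, during which the arm holds its last target. There are 200 camera calls.

TASK

Load every flask on the bench into the flask imager. Its spring tray clicks in and out by turns, and you cannot tell which way it was left, so feel for it and press it to get it out; lay one flask flat in each lane, cap towards the robot, slid snug against the back stop and its orange side stop. When all of them sit snug on the open tray, click the tray home so that it stays in, the flasks still snug, and do not disturb the medium bottle or the tip box.

Things in the scene. Friction and masses are not known exactly. Their poses are not given: they have to be found in the camera images.
- imager: fixed low bench instrument, 310 wide, 78 mm high; yaw varies. Origin: on the table, centre line; x points into the machine (away from the robot), y left, z up. Cream hood over x -45..+80, y +-155, z 64..78, open below in front. Under it an aluminium tray slides along x (see the points). It starts OUT or IN at random; this is not reported.
- press_point (a point): fixed point of the imager, axes as imager: middle of where the tray's blue front face (262 wide, z 8..34 mm) is when OUT, 180 mm before the origin, 21 mm up; IN it is 36 mm further along +x. Press the face along +x to its hard stop, 51 mm past OUT, and let go: it clicks (only if pressed past 50) and locks IN; from IN the same (15 mm more) springs it OUT within 1 s.
- spring (a point): fixed point of the imager, at the tray spring (no need to touch it; 60 mm before the origin, 10 mm up). The spring resists pressing with 4.5 N at OUT, rising to 5 N, plus about 0.4 N for each 10 mm/s of pressing speed; at the stop the force jumps. A touch of 2 to 3 N hardly shifts the tray, OUT or IN.
- lane_left (a point): fixed point, axes as imager: where the origin of a flask snug in the left lane is when the tray is OUT (x -91, y +85, floor z 34 mm); IN it is 36 mm further along +x. From this point the lane's back stop (dark bar across all lanes, 18 mm above the floor) has its face at x +36, and its orange side stop (22 long, 14 high, x +13..+35) its face at y +25. The lane's -y side is open.
- lane_mid (a point): the same for the middle lane (y 0).
- lane_right (a point): the same for the right lane (y -85 mm).
- flask1: closed cell-culture flask lying flat: pinkish translucent body 72 long x 50 wide x 24 mm high, with a round blue cap (23 mm diameter, axis 12 mm up) reaching out 36 mm from one end. Origin: centre of the body's underside. x axis points away from the cap, so the cap's outer end is at x = -72 and the flat end at x = +36; z up. About 90 g. It may be absent (None).
- flask2: closed cell-culture flask lying flat: pinkish translucent body 72 long x 50 wide x 24 mm high, with a round blue cap (23 mm diameter, axis 12 mm up) reaching out 36 mm from one end. Origin: centre of the body's underside. x axis points away from the cap, so the cap's outer end is at x = -72 and the flat end at x = +36; z up. About 90 g. It may be absent (None).
- flask3: closed cell-culture flask lying flat: pinkish translucent body 72 long x 50 wide x 24 mm high, with a round blue cap (23 mm diameter, axis 12 mm up) reaching out 36 mm from one end. Origin: centre of the body's underside. x axis points away from the cap, so the cap's outer end is at x = -72 and the flat end at x = +36; z up. About 90 g. It may be absent (None).
- medium_bottle: upright bottle with an orange cap, 60 mm diameter, 150 mm high; origin: centre of its base. Leave alone.
- tip_box: blue pipette-tip box with clear lid, 85 x 120 x 65 mm; origin: centre of its base. Leave alone.
Not all that is in view belongs to the job. Leave any green look-alike of the flask2 alone.

How it is judged (in metres and radians):
On the way:
1. every flask sits snug against the stops of a lane with the tray out (((x of flask1 in the frame of imager between -0.0955 and -0.088 m and y of flask1 in the frame of imager between 0.081 and 0.088 m) or (x of flask1 in the frame of imager between -0.0955 and -0.088 m and y of flask1 in the frame of imager between -0.004 and 0.003 m) or (x of flask1 in the frame of imager between -0.0955 and -0.088 m and y of flask1 in the frame of imager between -0.089 and -0.082 m)) and angle between the x axis of each of flask1, flask2, flask3 and the x axis of imager, either way round below 0.07 rad and height (world z) of flask1 between 0.03 and 0.039 m and angle between each of flask1, flask2, flask3's own z axis and vertical below 0.08 rad and linear speed of each of flask1, flask2, flask3 below 0.01 m/s and ((x of flask2 in the frame of imager between -0.0955 and -0.088 m and y of flask2 in the frame of imager between 0.081 and 0.088 m) or (x of flask2 in the frame of imager between -0.0955 and -0.088 m and y of flask2 in the frame of imager between -0.004 and 0.003 m) or (x of flask2 in the frame of imager between -0.0955 and -0.088 m and y of flask2 in the frame of imager between -0.089 and -0.082 m)) and height (world z) of flask2 between 0.03 and 0.039 m and ((x of flask3 in the frame of imager between -0.0955 and -0.088 m and y of flask3 in the frame of imager between 0.081 and 0.088 m) or (x of flask3 in the frame of imager between -0.0955 and -0.088 m and y of flask3 in the frame of imager between -0.004 and 0.003 m) or (x of flask3 in the frame of imager between -0.0955 and -0.088 m and y of flask3 in the frame of imager between -0.089 and -0.082 m)) and height (world z) of flask3 between 0.03 and 0.039 m), for 0.2 s.
At the end, for the whole second after the job is handed in: tray locked in; every flask at rest, flat, in its own lane, cap to the robot, origin in the imager frame within -4.5/+3 mm of x = -55 mm and -4/+3 mm of y = +85, 0 or -85 mm, square within 0.07 rad (((x of flask1 in the frame of imager between -0.0595 and -0.052 m and y of flask1 in the frame of imager between 0.081 and 0.088 m) or (x of flask1 in the frame of imager between -0.0595 and -0.052 m and y of flask1 in the frame of imager between -0.004 and 0.003 m) or (x of flask1 in the frame of imager between -0.0595 and -0.052 m and y of flask1 in the frame of imager between -0.089 and -0.082 m)) and angle between the x axis of each of flask1, flask2, flask3 and the x axis of imager, either way round below 0.07 rad and height (world z) of flask1 between 0.03 and 0.039 m and angle between each of flask1, flask2, flask3's own z axis and vertical below 0.08 rad and linear speed of each of flask1, flask2, flask3 below 0.01 m/s and ((x of flask2 in the frame of imager between -0.0595 and -0.052 m and y of flask2 in the frame of imager between 0.081 and 0.088 m) or (x of flask2 in the frame of imager between -0.0595 and -0.052 m and y of flask2 in the frame of imager between -0.004 and 0.003 m) or (x of flask2 in the frame of imager between -0.0595 and -0.052 m and y of flask2 in the frame of imager between -0.089 and -0.082 m)) and height (world z) of flask2 between 0.03 and 0.039 m and ((x of flask3 in the frame of imager between -0.0595 and -0.052 m and y of flask3 in the frame of imager between 0.081 and 0.088 m) or (x of flask3 in the frame of imager between -0.0595 and -0.052 m and y of flask3 in the frame of imager between -0.004 and 0.003 m) or (x of flask3 in the frame of imager between -0.0595 and -0.052 m and y of flask3 in the frame of imager between -0.089 and -0.082 m)) and height (world z) of flask3 between 0.03 and 0.039 m); the robot touches nothing.
It fails at once if the medium bottle is pushed or tipped (distance of medium_bottle from where it was at the start of the episode above 0.03 m or angle between medium_bottle's own z axis and vertical above 0.3 rad).
It fails at once if the tip box is pushed aside (distance of tip_box from where it was at the start of the episode above 0.03 m).
Of flask1, flask2, flask3 only 2 to 3 are there at a start; the rules pass over those that are not, and their reading is None.
At some moment in a run one of flask1, flask2, flask3 may be knocked a few centimetres aside while the robot is not near it.
Once in a run the grip may slacken for a moment while it holds something.
It also fails if it takes over 210 s, if anything falls off the work surface, if the arm or the gripper's body presses on something with over 40 N, if the wrist force passes 120 N, or if a joint passes its speed limit or range.

## Working session

There is one attempt and no reset: what is moved stays moved. The work goes in short steps, each a Python script; the robot and the scene stay as the last script left them, time stands still between calls to the robot, and variables do not carry over. Pictures are saved under pics/ and viewed, at most 14 in all, crops included, and the job is handed in when it is done.

```bash
mkdir -p pics; ls
python3 - <<'E'
from bench import r
import cv2,numpy as np
for n in ["top","side"]:
    f=r.grab_frame(n); cv2.imwrite(f"pics/{n}0.png",f["img"][:,:,::-1]); np.savez(f"{n}0.npz",**f)
    print(n,f["K"].tolist(),np.round(f["T"],3).tolist())
E
```

```text
pics
top [[562.9381694823084, 0.0, 316.4781467824833], [0.0, 562.9381694823084, 236.99768228648853], [0.0, 0.0, 1.0]] [[0.013, -0.996, 0.091, 0.424], [-1.0, -0.012, 0.004, 0.071], [-0.003, -0.091, -0.996, 1.187], [0.0, 0.0, 0.0, 1.0]]
side [[461.5484362750937, 0.0, 325.3178893341835], [0.0, 461.5484362750937, 245.4399792758441], [0.0, 0.0, 1.0]] [[-0.901, -0.271, 0.338, 0.148], [-0.433, 0.546, -0.717, 0.901], [0.01, -0.793, -0.61, 0.775], [0.0, 0.0, 0.0, 1.0]]
```

View pics/top0.png

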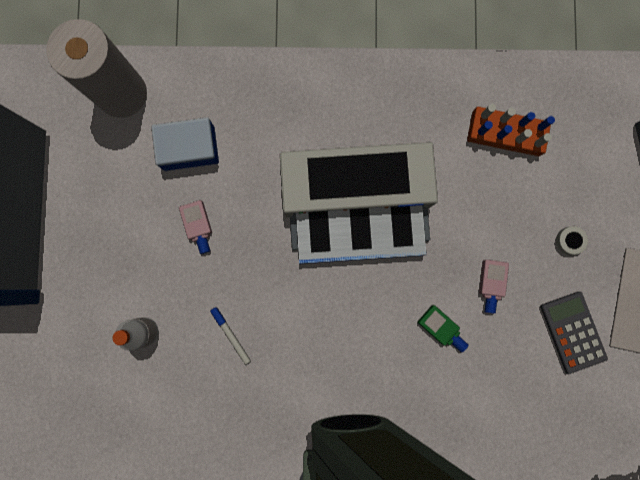

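View pics/side0.png

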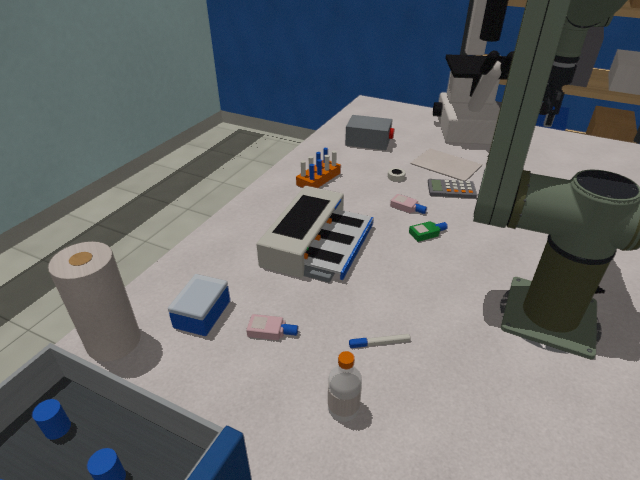

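The top view shows two pink flasks, at (195,220) and (494,280), both with caps towards the robot. The green look-alike is at (440,325). The imager hood is centred at (358,175), with the blue tray edge at row ~262. The side view shows the same and no third flask.

```bash
cat > h.py <<'E'
import numpy as np,cv2
def cast(f,uv,z):
    uv=np.atleast_2d(np.asarray(uv,float)); K,T=f["K"],f["T"]
    d=np.c_[(uv-[K[0,2],K[1,2]])/[K[0,0],K[1,1]],np.ones(len(uv))]@T[:3,:3].T
    o=T[:3,3]; return o+d*((z-o[2])/d[:,2])[:,None]
def blobs(m,amin):
    m=cv2.morphologyEx(m.astype(np.uint8)*255,cv2.MORPH_CLOSE,np.ones((3,3)))
    return sorted([c for c in cv2.findContours(m,cv2.RETR_EXTERNAL,cv2.CHAIN_APPROX_NONE)[0] if cv2.contourArea(c)>amin],key=cv2.contourArea,reverse=True)
def masks(img):
    R,G,B=[img[:,:,i].astype(int) for i in range(3)]
    return dict(pink=(R-G>25)&(B-G>5)&(R>B)&(R>90), blue=(B-R>50)&(B-G>40), cream=(R-B>8)&(R-B<45)&(abs(R-G)<14)&(R>120))
def rect(f,c,z):
    p=cast(f,c[:,0,:],z)[:,:2]; (x,y),(a,b),t=cv2.minAreaRect((p*1000).astype(np.float32))
    return (x/1000,y/1000),(a,b),t
E
python3 - <<'E'
from h import *
f=dict(np.load("top0.npz")); m=masks(f["img"])
for n,z,a in [("pink",.024,150),("blue",.012,60),("blue",.034,60),("cream",.078,2000)]:
    for c in blobs(m[n],a):
        (x,y),s,t=rect(f,c,z); M=c[:,0].mean(0); print(n,z,np.round(M),np.round([x,y],4),np.round(s,1),round(t,2))
for u,v in [(210,165),(316,103),(418,240)]: print(f["img"][u if u<480 else 0,v] if 0 else f["img"][v if v<480 else 479,u])
from bench import r
print(r.current_tool_rot(),r.current_tcp_pos())
E
```

```text
blue 0.012 [202. 244.] [0.5139 0.3152] [34.8 19.1] 20.1
blue 0.012 [491. 305.] [ 0.3965 -0.2874] [19.2 33.6] 81.94
blue 0.012 [459. 343.] [ 0.3157 -0.2208] [34.5 17.7] 49.29
blue 0.012 [217. 316.] [0.3645 0.2791] [35.7 13.6] 35.26
blue 0.034 [202. 244.] [0.5123 0.3106] [34.1 18.8] 20.1
blue 0.034 [491. 305.] [ 0.397  -0.2807] [18.8 33. ] 81.94
blue 0.034 [459. 343.] [ 0.3177 -0.2154] [33.8 17.4] 49.29
blue 0.034 [217. 316.] [0.3656 0.2752] [35.  13.4] 35.26
cream 0.078 [292. 244.] [0.5187 0.0704] [ 912.5 1303.6] 0.78
[40 41 44]
[126 123 118]
[137 137 136]
[-1.79879512e+02 -1.94797297e-02  1.29939681e+01] [ 0.12926503 -0.55993792  0.40358461]
```

```bash
python3 - <<'E'
from h import *
f=dict(np.load("top0.npz")); I=f["img"]
hsv=cv2.cvtColor(I,cv2.COLOR_RGB2HSV)
for n,u,v in [("pink",195,212),("pink",488,270),("hood",292,180),("hood",430,170),("table",250,180),("table",420,300),("strip",340,262),("strip",340,261),("tray",335,235),("bottle",130,340)]: print(n,I[v,u],hsv[v,u])
E
python3 - <<'E'
import sys; sys.path.insert(0,'.')
from h import *
f=dict(np.load("top0.npz")); cv2.imwrite("pics/crop0.png",cv2.resize(f["img"][130:280,270:450,::-1],None,fx=4,fy=4,interpolation=cv2.INTER_CUBIC))
E
```

```text
pink [129 120 113] [ 13  32 129]
pink [131 122 114] [ 14  33 131]
hood [137 136 125] [ 28  22 137]
hood [133 131 120] [ 25  25 133]
table [127 122 118] [ 13  18 127]
table [133 128 124] [ 13  17 133]
strip [52 48 46] [10 29 52]
strip [43 43 44] [120   6  44]
tray [141 142 139] [ 40   5 142]
bottle [56 58 55] [50 13 58]
```

View pics/crop0.png

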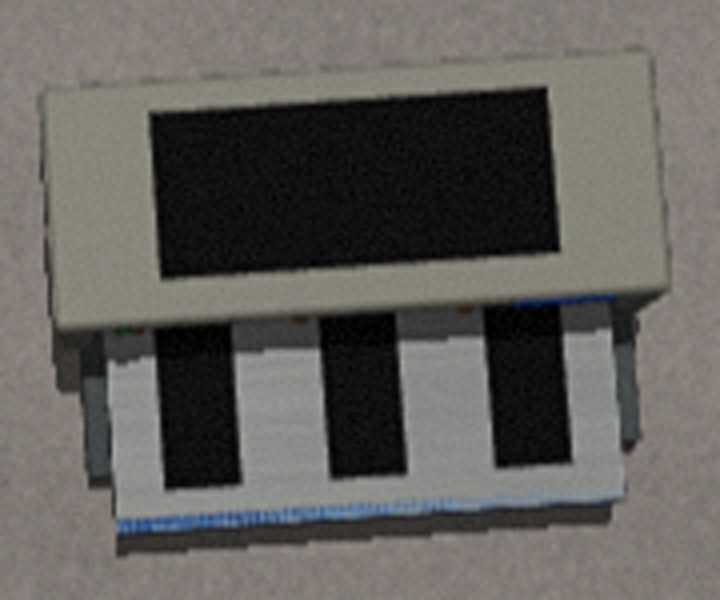

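The crop shows the hood corners at about (42,92), (648,52), (668,290) and (55,328) in crop pixels, and the tray's blue top edge running from (117,522) to (625,494).

```bash
cat >> h.py <<'E'
def masks(img):
    b=cv2.medianBlur(img,3).astype(int); R,G,B=b[:,:,0],b[:,:,1],b[:,:,2]
    return dict(pink=(R-G>6.5)&(R-B<60)&(R-B>10)&(R>80)|((R-G>20)&(B>70)&(R>100)), blue=(B-R>50)&(B-G>40), cream=(G-B>7)&(R-G<5)&(abs(R-G)<6)&(R>95))
E
python3 - <<'E'
from h import *
f=dict(np.load("top0.npz")); m=masks(f["img"])
for n,z,a in [("pink",.024,200),("cream",.078,2000)]:
    for c in blobs(m[n],a):
        (x,y),s,t=rect(f,c,z); M=c[:,0].mean(0); print(n,z,np.round(M),np.round([x,y],4),np.round(s,1),round(t,2))
# manual check
P=lambda q:np.array(q)/4+[270-.375,130-.375]
h=cast(f,P([(42,92),(648,52),(668,290),(55,328)]),.078); t=cast(f,P([(117,522),(625,494)]),.034)
print(h.round(4),t.round(4))
for a,b in [(h[1],h[0]),(h[2],h[3]),(h[3],h[0]),(h[2],h[1]),(t[1],t[0])]: d=b-a; print(np.hypot(*d[:2]),np.degrees(np.arctan2(d[1],d[0])))
yaw=np.radians(np.mean([np.degrees(np.arctan2(*( (b-a)[1::-1] )))-90 for a,b in [(h[1],h[0]),(h[2],h[3]),(t[1],t[0])]]))
X=np.array([np.cos(yaw),np.sin(yaw)]);c=h[:,:2].mean(0)-X*.0175
print("yaw",np.degrees(yaw),"origin",c,"front rel",(t[:,:2]-c)@X, (t[:,:2]-c)@[-X[1],X[0]])
E
```

```text
pink 0.024 [293. 318.] [0.4882 0.0748] [ 901.  1367.2] 0.14
pink 0.024 [63. 54.] [0.9216 0.6052] [130.  157.3] 37.39
pink 0.024 [432. 427.] [ 0.1432 -0.1589] [141.5  58.6] 26.93
cream 0.078 [320.  23.] [0.9601 0.076 ] [ 108.4 1314.1] 0.63
cream 0.078 [358. 176.] [ 0.6485 -0.0057] [123.4 310.2] 4.55
[[ 0.6939  0.1505  0.078 ]
 [ 0.7179 -0.1533  0.078 ]
 [ 0.5974 -0.1625  0.078 ]
 [ 0.5747  0.1418  0.078 ]] [[ 0.4809  0.1111  0.034 ]
 [ 0.4985 -0.149   0.034 ]]
0.3047026897570809 94.52595915737149
0.3051632195973155 94.27619430499955
0.1195215905050027 4.154169628795859
0.12084976151163572 4.375224095603608
0.26069904802319493 93.87013753034594
yaw 4.224096997572327 origin [ 0.62851746 -0.0071376 ] front rel [-0.1385525  -0.14016303] [ 0.12879003 -0.13190404]
```

The hood rectangle measures 123x310 mm at 4.55° yaw, so it fits. The tray looks IN because its front is near -0.140. I'll confirm by touch, press it out, then look at both flasks with the wrist camera.

```bash
cat >> h.py <<'E'
from bench import r
YAW=4.5; O=np.array([0.6311,-0.0071])
def setim(o,y):
    global O,YAW; O=np.array(o);YAW=y
def W(x,y,z):
    c,s=np.cos(np.radians(YAW)),np.sin(np.radians(YAW)); return [O[0]+c*x-s*y,O[1]+s*x+c*y,z]
def inv(p):
    c,s=np.cos(np.radians(YAW)),np.sin(np.radians(YAW)); d=np.array(p[:2])-O; return np.array([c*d[0]+s*d[1],-s*d[0]+c*d[1]])
def snap(n,tag,save=True):
    f=r.grab_frame(n); cv2.imwrite(f"pics/{tag}.png",f["img"][:,:,::-1]); np.savez(f"{tag}.npz",**f); return f
E
python3 - <<'E'
from h import *
r.grip(0.0)
r.move_ptp(W(-.235,0,.28),[180,0,YAW])
r.line_to(W(-.235,0,.192),v=.15)
F0=np.array(r.current_contact_force())
g=r.line_to(W(-.140,0,.192),v=.025,guard=2.5)
print("touch",g,inv(r.current_tcp_pos()),np.array(r.current_contact_force())-F0)
g=r.line_to(W(-.115,0,.192),v=.02,guard=12)
print("stop",g,inv(r.current_tcp_pos()),np.array(r.current_contact_force())-F0)
r.line_to(W(-.235,0,.192),v=.1); r.hold(.5)
g=r.line_to(W(-.140,0,.192),v=.025,guard=2.5)
print("touch",g,inv(r.current_tcp_pos()))
r.line_to(W(-.235,0,.192),v=.15)
r.line_to(W(-.235,0,.30),v=.3)
r.grip(1.0)
r.move_ptp([.550,.326,.42],[180,0,16]); snap("wrist","wA"); 
r.move_ptp([.450,-.295,.42],[180,0,-9]); snap("wrist","wB"); print(r.current_t())
E
```

```text
touch True [-1.57410748e-01  9.60669295e-05] [ 0.40462333  0.97025022 -0.32069813]
stop True [-0.14027479  0.00032276] [-4.6557683  -0.51235555  2.79855737]
touch True [-1.90657105e-01  1.23539148e-04]
16.75
```

View pics/wA.png

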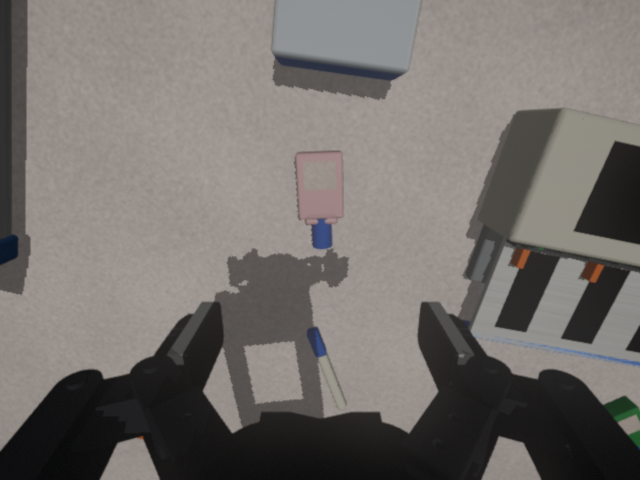

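View pics/wB.png

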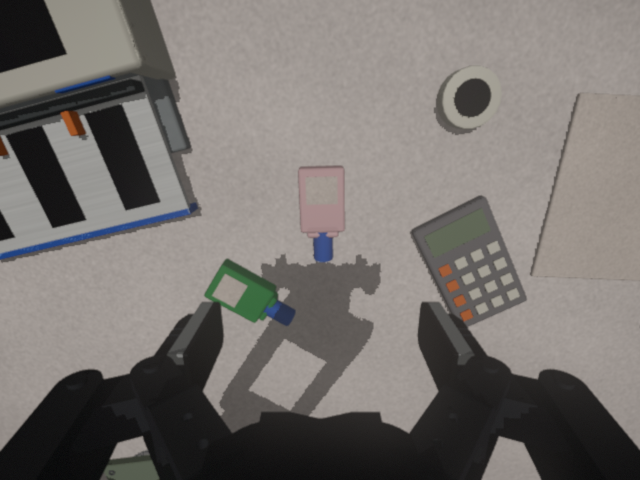

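Wrist views: flask A's body is at (320,185) with the cap at (322,234), and flask B's body is at (322,200) with the cap at (323,247). Both are upright in the frame, and the tray is out with its orange stops visible. Next I'll measure, then pick and place A in the left lane.

```bash
cat >> h.py <<'E'
def flask(f,near=None):
    """body centre + yaw from pink top-face contour, cap for direction"""
    b=cv2.medianBlur(f["img"],5).astype(int); R,G,B=b[:,:,0],b[:,:,1],b[:,:,2]
    out=[]
    for c in blobs((R-G>14)&(B-G>-8)&(R>70)&(R-B<40),500):
        (x,y),(a,bb),t=rect(f,c,.024)
        if a<bb: t+=90; a,bb=bb,a
        t=(t+90)%180-90
        out.append((round(x,4),round(y,4),round(a,1),round(bb,1),round(t,2)))
    return out
E
python3 - <<'E'
from h import *
for n in "AB":
    f=dict(np.load(f"w{n}.npz")); print(n,flask(f),f["img"][170,310],f["img"][160,345])
    for c in blobs(masks(f["img"])["blue"],200): print(" cap",[np.round(q,4) for q in rect(f,c,.018)])
    b=f["img"].astype(int)
    for c in blobs((b[:,:,0]-b[:,:,2]>60)&(b[:,:,0]>110),40):
        p=rect(f,c,.048); print(" orange",c[:,0].mean(0).round(),inv(p[0]).round(4),np.round(p[1],1),round(p[2],1))
E
```

```text
A [(0.5608, 0.33, 81.1, 51.5, 17.99)] [156 147 139] [157 150 146]
 cap [array([0.5108, 0.3127]), array([33.6325, 16.1576]), np.float64(15.9107)]
 orange [523. 258.] [-0.0692  0.1133] [21.1  7.8] 4.3
 orange [596. 273.] [-0.0693  0.0283] [20.8  7. ] 4.8
B [(0.4465, -0.2934, 81.5, 49.8, -7.65)] [164 138 137] [167 160 155]
 cap [array([ 0.4504, -0.0281]), array([  6.098 , 233.4787]), np.float64(4.5218)]
 cap [array([ 0.3939, -0.2867]), array([17.5447, 34.5363]), np.float64(81.0916)]
 orange [ 69. 123.] [-0.0698 -0.0576] [21.6  7.7] 5.1
 orange [445. 270.] [-0.3046 -0.3857] [11.5 11.3] 21.2
 orange [452. 286.] [-0.3249 -0.3914] [11.9 11.1] 21.1
 orange [459. 300.] [-0.3451 -0.3974] [11.7 11.3] 22.2
 orange [466. 315.] [-0.3655 -0.4029] [12.1 11.4] 21.1
```

```bash
cat >> h.py <<'E'
def see(x,y,yaw):
    """hover and measure the flask nearest (x,y); returns body centre, yaw"""
    u=np.array([np.cos(np.radians(yaw)),np.sin(np.radians(yaw))])
    p=np.array([x,y])-.012*u
    r.move_ptp([p[0],p[1],.42],[180,0,yaw]); f=r.grab_frame("wrist")
    c=[q for q in flask(f) if 70<q[2]<90 and 44<q[3]<58]; print("seen",c)
    q=min(c,key=lambda q:np.hypot(q[0]-x,q[1]-y)); t=np.radians(q[4])
    return q[0]+.0045*np.cos(t),q[1]+.0045*np.sin(t),q[4]
def pick(x,y,yaw,zf=0.,gx=-.008,open_=1.0):
    t=np.radians(yaw); px,py=x+gx*np.cos(t),y+gx*np.sin(t)
    r.grip(open_); r.move_ptp([px,py,.30],[180,0,yaw])
    r.line_to([px,py,.20+zf],v=.2); g=r.line_to([px,py,.173+zf],v=.06,guard=8)
    r.grip(0.0,grip_force=40); o=r.current_opening()
    print("pick guard",g,"open",round(o,3),"ff",r.current_finger_force(),"z",r.current_tcp_pos()[2])
    r.line_to([px,py,.29],v=.12); r.hold(.2); print("lifted open",round(r.current_opening(),3)); return o
def place(ly,gx=-.008,dx=-.008,dy=-.008):
    lx=-.091+gx
    r.move_ptp(W(lx+dx,ly+dy,.29),[180,0,YAW]); print("over",round(r.current_opening(),3),r.current_finger_force())
    r.line_to(W(lx+dx,ly+dy,.222),v=.12)
    g=r.line_to(W(lx+dx,ly+dy,.203),v=.025,guard=3); z=r.current_tcp_pos()[2]; print("down",g,z)
    r.line_to(W(lx+dx,ly+dy,z+.0008),v=.02)
    g=r.line_to(W(lx+dx,ly+.006,z+.0008),v=.02,guard=3); p=inv(r.current_tcp_pos()); print("side",g,p-[lx,ly])
    g=r.line_to(W(lx+.006,p[1],z+.0008),v=.02,guard=3); print("back",g,inv(r.current_tcp_pos())-[lx,ly],"open",round(r.current_opening(),3))
def release(open_=.75):
    r.grip(open_); p=r.current_tcp_pos(); r.line_to([p[0],p[1],.32],v=.15)
E
python3 - <<'E'
from h import *
print(r.tip_extent)
o=see(.5651,.3314,18); pick(*o); place(.085); release(); print(r.current_t())
p=W(-.13,0,.45); r.move_ptp(p,[180,0,YAW]); snap("wrist","p1"); print(r.current_t())
E
```

```text
0.1734
seen [(0.5606, 0.3301, 81.2, 51.3, 19.18)]
pick guard False open 0.578 ff 44.10013675689697 z 0.17370588973406767
lifted open 0.576
over 0.574 43.718456625938416
down True 0.20758117183496916
side True [-0.00834301 -0.00215052]
back True [-0.00814274 -0.00228341] open 0.573
27.275
27.9917
```

View pics/p1.png

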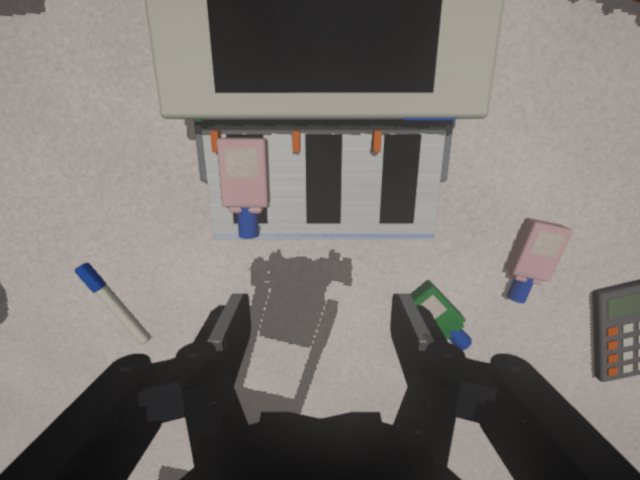

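Flask A lies in the left lane about 8 mm short of the back stop, because the back guard tripped on relaxation of the side contact. B is still at (540,250), possibly rotated by a knock. I'll regrip A in the lane and slide it back.

```bash
cat >> h.py <<'E'
def slide(lx,ly,z,x0,y0,gd=3):
    """held flask: to the side stop, back off, to the back stop"""
    r.hold(.3); g=r.line_to(W(x0,ly+.006,z),v=.015,guard=gd); p=inv(r.current_tcp_pos()); print("side",g,(p-[lx,ly]).round(4))
    r.line_to(W(x0,p[1]-.0008,z),v=.02); r.hold(.3)
    g=r.line_to(W(lx+.008,p[1]-.0008,z),v=.015,guard=gd); q=inv(r.current_tcp_pos()); print("back",g,(q-[lx,ly]).round(4),np.round(r.current_contact_force(),1))
def regrip(ly,ex,ey,gx=-.008):
    """regrip the flask lying at offset (ex,ey) from snug in lane ly"""
    lx=-.091+gx; r.grip(.80); r.move_ptp(W(lx+ex,ly+ey,.30),[180,0,YAW]); r.line_to(W(lx+ex,ly+ey,.209),v=.12)
    r.grip(0.,grip_force=40); print("open",round(r.current_opening(),3))
    return lx
E
python3 - <<'E'
from h import *
lx=regrip(.085,-.008,-.0022)
slide(lx,.085,.209,lx-.008,.0828); release(.75)
r.move_ptp(W(-.13,0,.45),[180,0,YAW]); f=snap("wrist","p2"); print(r.current_t())
b=cv2.medianBlur(f["img"],5).astype(int); R,G,B=b[:,:,0],b[:,:,1],b[:,:,2]
for c in blobs((R-G>14)&(B-G>-8)&(R>70)&(R-B<40),500):
    q=rect(f,c,.058); print(inv(q[0]).round(4),np.round(q[1],1),round(q[2],2)-YAW)
print(flask(f))
E
```

```text
open 0.579
side True [-0.0071 -0.0021]
back True [-0.0069 -0.0023] [-0.6 -0.2  4.9]
33.4333
[-0.1044  0.0831] [82.3 52.6] -0.40000000000000036
[-0.1916 -0.2415] [56.3 75.3] 78.72
[(0.5147, 0.0748, 90.1, 57.6, 4.1), (0.4474, -0.2869, 82.4, 61.6, -6.78)]
```

View pics/p2.png

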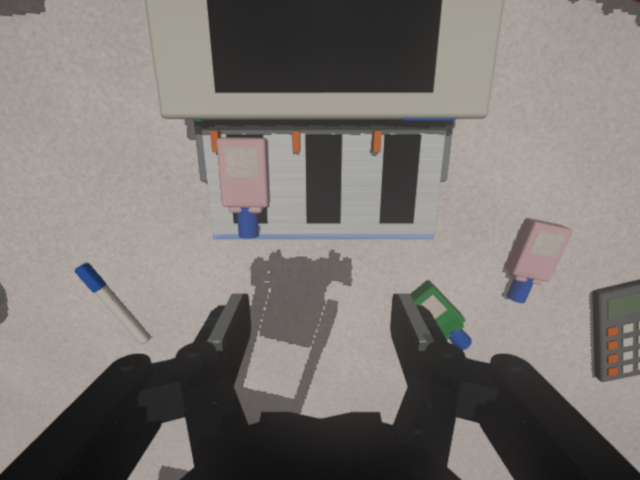

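A is unchanged: its body centre is about 9 mm short of snug in x and 2 mm off the side stop. The guard tripped on something other than the back stop, so I'll regrip, lift clear of the floor by a few mm and log forces.

Run:
```python
from h import *
F=lambda s:print(s,np.round(r.current_contact_force(),1),(np.array(inv(r.current_tcp_pos()))-[-.099,.085]).round(4),round(r.current_tcp_pos()[2],4))
lx=-.099
r.grip(.80); r.move_ptp(W(lx-.0085,.083,.30),[180,0,YAW]); F("free")
r.line_to(W(lx-.0085,.083,.210),v=.12); r.hold(.3); F("low")
r.grip(0.,grip_force=40); r.hold(.2); F("gripped")
r.line_to(W(lx-.0085,.083,.2125),v=.02); r.hold(.4); F("lift")
for i in range(1,9):
    g=r.line_to(W(lx-.0085+.0015*i,.083,.2125),v=.015,guard=4); F(f"x{i} {g}")
    if g: break
    r.hold(.1); F("  settled")
```

```text
free [-0.3 -0.4  1.1] [-0.0078 -0.0021] 0.3008
low [ 0.8  0.1 -0.2] [-0.0082 -0.002 ] 0.2106
gripped [-0.9 -1.6  5.5] [-0.0082 -0.0022] 0.2105
lift [-0.8 -3.8 -0.5] [-0.0087 -0.0022] 0.2123
x1 False [-2.3 -5.2 -0.2] [-0.0075 -0.0021] 0.2121
  settled [-2.8 -3.9 -1.6] [-0.0075 -0.0021] 0.2121
x2 False [-1.8 -4.9 -0.1] [-0.0061 -0.0021] 0.212
  settled [-1.6 -4.7 -0.2] [-0.0061 -0.0021] 0.212
x3 False [-2.2 -4.  -0.4] [-0.0046 -0.0022] 0.2119
  settled [-2.8 -4.6 -0.9] [-0.0047 -0.0021] 0.2119
x4 False [-1.7 -4.9 -1.7] [-0.0032 -0.0021] 0.2119
  settled [-1.4 -4.2 -1.8] [-0.0032 -0.0021] 0.2119
x5 False [-1.7 -4.3 -1.3] [-0.0017 -0.0022] 0.2118
  settled [-2.4 -4.7 -1.5] [-0.0017 -0.0022] 0.2118
x6 False [-2.9 -3.6 -1.8] [-0.0002 -0.0022] 0.2118
  settled [-2.1 -5.4 -1.4] [-0.0002 -0.0022] 0.2118
x7 False [-3.7 -5.5 -0.4] [ 0.0009 -0.0022] 0.2117
  settled [-3.5 -5.3 -0.9] [ 0.0009 -0.0022] 0.2117
x8 False [-3.  -5.6  0.1] [ 0.0024 -0.0022] 0.2117
  settled [-3.4 -5.4 -0.2] [ 0.0023 -0.0022] 0.2117
```

Run:
```python
from h import *
X=np.array(W(1,0,0))[:2]-O
def Fm(): return np.mean([(r.hold(.02),r.current_contact_force())[1] for _ in range(8)],0)
def F(s): print(s,Fm().round(1),(np.array(inv(r.current_tcp_pos()))-[-.099,.085]).round(4))
lx=-.099
r.line_to(W(lx+.0024,.0825,.2125),v=.01); F("backoff")
f0=Fm()
for i in range(1,9):
    r.line_to(W(lx+.0024+.001*i,.0825,.2125),v=.01); f=Fm(); F(f"x{i}")
    if (f-f0)[:2]@X<-2.5: break
snap("wrist","g1"); print(r.current_opening())
```

```text
backoff [-4.2 -3.8 -0.8] [ 0.0012 -0.0023]
x1 [-3.9 -4.  -0.9] [ 0.0023 -0.0023]
x2 [-3.6 -3.7 -0.5] [ 0.0033 -0.0023]
x3 [-4.1 -3.8 -0.4] [ 0.0043 -0.0023]
x4 [-4.  -3.8 -0.7] [ 0.0053 -0.0023]
x5 [-4.  -3.7 -0.7] [ 0.0063 -0.0023]
x6 [-3.8 -3.8 -0.7] [ 0.0073 -0.0023]
x7 [-4.  -3.6 -0.7] [ 0.0083 -0.0024]
x8 [-4.1 -3.8 -0.6] [ 0.0093 -0.0023]
0.5739592450617804
```

View pics/g1.png

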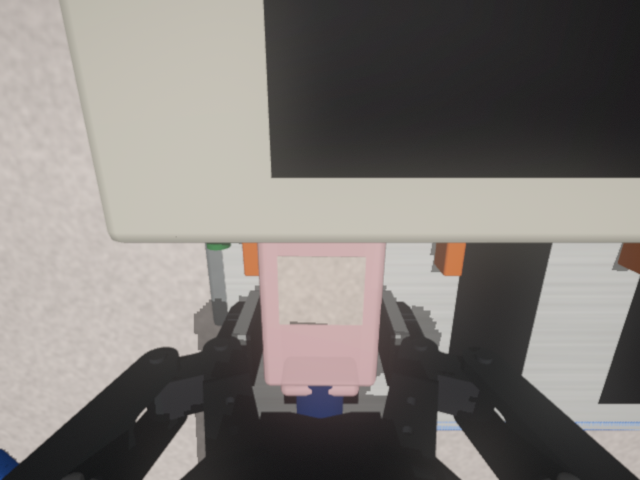

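The picture shows the flask held straight in the lane, its left edge against the orange stop at (250,258). The constant −4 N means it is already on the back stop and pushing the sprung tray. I'll ease back, set it down and release.

Run:
```python
from h import *
lx=-.099
def Fm(): return np.mean([(r.hold(.02),r.current_contact_force())[1] for _ in range(8)],0).round(1)
r.line_to(W(lx+.003,.0830,.2125),v=.02); print(Fm())
r.line_to(W(lx+.0025,.0830,.2095),v=.02); print(Fm())
p=inv(r.current_tcp_pos())-[lx,.085]; print(p)
release(.75)
r.move_ptp(W(-.13,0,.45),[180,0,YAW]); f=snap("wrist","p3"); print(r.current_t())
b=cv2.medianBlur(f["img"],5).astype(int); R,G,B=b[:,:,0],b[:,:,1],b[:,:,2]
for c in blobs((R-G>14)&(B-G>-8)&(R>70)&(R-B<40),500):
    q=rect(f,c,.058); print(inv(q[0]).round(4),np.round(q[1],1),round(q[2],2)-YAW)
o=see(.4506,-.294,-20); print(o)
```

```text
[-4.1 -5.  -2.2]
[-3.7 -4.7  4.2]
[ 0.00271079 -0.0021686 ]
47.2833
[-0.0985  0.0829] [80.4 52.6] -0.009999999999999787
[-0.1915 -0.2413] [56.7 75.3] 78.72
seen [(0.446, -0.2939, 81.8, 50.4, -7.3)]
(np.float64(0.45046352499165515), np.float64(-0.29447179073870605), -7.3)
```

View pics/p3.png

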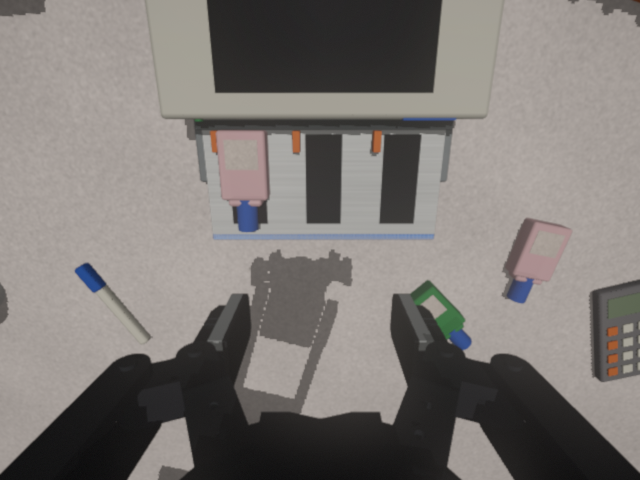

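A now sits against the back stop line at row 130 and the orange stop, square to within 0.1°. B is unmoved, at (540,250), so I'll pick it for the right lane.

Run:
```python
from h import *
def Fm(): return np.mean([(r.hold(.02),r.current_contact_force())[1] for _ in range(8)],0).round(1)
def F(s): print(s,Fm(),(np.array(inv(r.current_tcp_pos()))-[lx,ly]).round(4),round(r.current_tcp_pos()[2],4),round(r.current_opening(),3))
lx,ly=-.099,-.085
pick(.4505,-.2945,-7.4)
r.move_ptp(W(lx-.008,ly-.008,.29),[180,0,YAW]); F("over")
r.line_to(W(lx-.008,ly-.008,.222),v=.12)
g=r.line_to(W(lx-.008,ly-.008,.203),v=.025,guard=3); z=r.current_tcp_pos()[2]; F(f"down {g}")
z+=.002
r.line_to(W(lx-.008,ly-.008,z),v=.02); r.hold(.3); F("up")
g=r.line_to(W(lx-.008,ly+.006,z),v=.015,guard=4); F(f"side {g}"); y=inv(r.current_tcp_pos())[1]
for x in [-.004,-.002,0,.001,.002,.003,.004]:
    r.line_to(W(lx+x,y,z),v=.015); F("x")
snap("wrist","g2")
```

```text
pick guard False open 0.575 ff 43.24538290500641 z 0.1735455384646985
lifted open 0.575
over [-0.3 -0.1 -0.4] [-0.0084 -0.0095] 0.29 0.574
down True [0.1 0.7 5.1] [-0.0079 -0.008 ] 0.2075 0.577
up [ 0.1  0.1 -0.9] [-0.008 -0.008] 0.2094 0.576
side True [ 0.9 -1.7 -0.1] [-0.0084 -0.0025] 0.2087 0.578
x [-1.3 -3.8 -2.5] [-0.0043 -0.0026] 0.2091 0.575
x [-1.3 -4.6 -2.4] [-0.0021 -0.0025] 0.2094 0.579
x [-3.  -4.5 -1.2] [-0.0003 -0.0025] 0.2094 0.576
x [-3.8 -4.9 -0.2] [ 0.0005 -0.0026] 0.2094 0.577
x [-4.1 -4.8 -0.1] [ 0.0015 -0.0026] 0.2094 0.577
x [-3.8 -5.  -0.4] [ 0.0025 -0.0026] 0.2094 0.577
x [-3.9 -5.1 -0. ] [ 0.0034 -0.0026] 0.2094 0.578
```

View pics/g2.png

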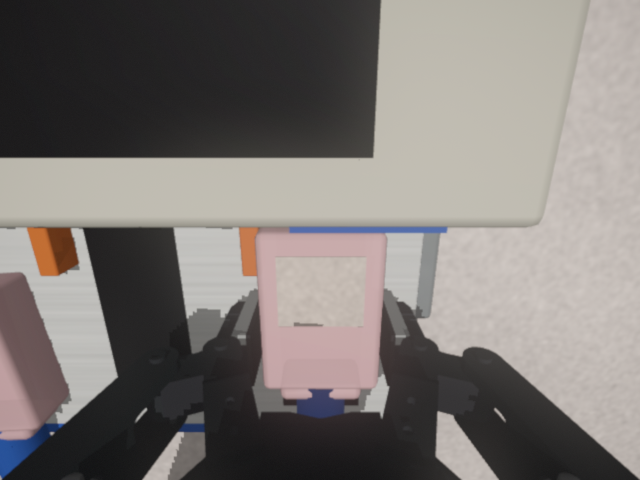

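B is held in the right lane against its orange stop at (250,255), and the force shows back-stop contact. I'll release it and check, including the area the arm had hidden.

Run:
```python
from h import *
lx,ly=-.099,-.085
r.line_to(W(lx+.002,ly-.0024,.2085),v=.02); release(.75)
r.move_ptp(W(-.16,0,.40),[180,0,YAW]); f=snap("wrist","p4"); print(r.current_t())
b=cv2.medianBlur(f["img"],5).astype(int); R,G,B=b[:,:,0],b[:,:,1],b[:,:,2]
for c in blobs((R-G>14)&(B-G>-8)&(R>70)&(R-B<40),500):
    q=rect(f,c,.058); print(inv(q[0]).round(4),np.round(q[1],1),round(q[2],2)-YAW)
for c in blobs((R-B>60)&(R>110),40): 
    p=rect(f,c,.048); print(" orange",c[:,0].mean(0).round(),inv(p[0]).round(4),np.round(p[1],1),round(p[2]-YAW,1))
snap("top","top4")
# stitched view
a=cv2.imread("pics/p4.png");t=cv2.imread("pics/top4.png")
cv2.imwrite("pics/both4.png",np.hstack([cv2.resize(a[60:330,150:500],(400,308)),cv2.resize(t,(400,300),interpolation=cv2.INTER_AREA)[:308] if 0 else cv2.copyMakeBorder(cv2.resize(t,(400,300),interpolation=cv2.INTER_AREA),0,8,0,0,0)]))
```

```text
61.2167
[-0.0977 -0.0842] [79.1 53.3] -1.62
[-0.1242  0.071 ] [81.  53.4] 3.9000000000000004
 orange [386. 110.] [-0.0697 -0.0565] [21.6  8.8] 3.3
 orange [194. 110.] [-0.0698  0.1127] [21.5  8.4] 0.3
 orange [290. 110.] [-0.0701  0.0278] [20.7  8.7] -1.3
```

View pics/both4.png

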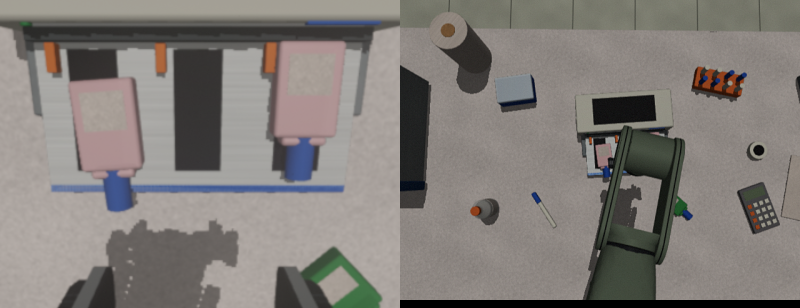

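B sits snug in the right lane. A has been knocked to about (−0.118, 0.071) and turned about 4°. I'll pick it again and repeat the snug sequence in the left lane.

Run:
```python
from h import *
def Fm(): return np.mean([(r.hold(.02),r.current_contact_force())[1] for _ in range(8)],0).round(1)
def F(s): print(s,Fm(),(np.array(inv(r.current_tcp_pos()))-[lx,ly]).round(4),round(r.current_tcp_pos()[2],4),round(r.current_opening(),3))
lx,ly=-.099,.085
p=W(-.1185,.0710,0); pick(p[0],p[1],YAW+4,zf=.0345)
r.move_ptp(W(lx-.008,ly-.008,.29),[180,0,YAW]); F("over")
r.line_to(W(lx-.008,ly-.008,.222),v=.12)
g=r.line_to(W(lx-.008,ly-.008,.203),v=.025,guard=3); z=r.current_tcp_pos()[2]; F(f"down {g}")
z+=.002
r.line_to(W(lx-.008,ly-.008,z),v=.02); r.hold(.3)
g=r.line_to(W(lx-.008,ly+.006,z),v=.015,guard=4); F(f"side {g}"); y=inv(r.current_tcp_pos())[1]
for x in [-.004,0,.002,.004]:
    r.line_to(W(lx+x,y,z),v=.015); F("x")
r.line_to(W(lx+.002,y,z-.001),v=.02); release(.75)
r.move_ptp(W(-.16,0,.40),[180,0,YAW]); f=snap("wrist","p5"); print(r.current_t())
b=cv2.medianBlur(f["img"],5).astype(int); R,G,B=b[:,:,0],b[:,:,1],b[:,:,2]
for c in blobs((R-G>14)&(B-G>-8)&(R>70)&(R-B<40),500):
    q=rect(f,c,.058); print(inv(q[0]).round(4),np.round(q[1],1),round(q[2],2)-YAW)
```

```text
pick guard False open 0.573 ff 41.76785409450531 z 0.20803586449705053
lifted open 0.577
over [-0.3  0.1 -1.1] [-0.0086 -0.008 ] 0.2894 0.573
down True [0.4 0.1 4.3] [-0.0079 -0.008 ] 0.208 0.575
side True [ 0.5 -1.3 -0.6] [-0.0086 -0.0024] 0.209 0.575
x [ 0.3 -1.2 -1.7] [-0.004  -0.0025] 0.2099 0.577
x [ 0.3 -1.6 -1.9] [ 0.0002 -0.0025] 0.2101 0.58
x [-3.  -1.9  1.5] [ 0.0016 -0.0025] 0.2099 0.573
x [-4.1 -2.5  1.3] [ 0.0037 -0.0024] 0.2098 0.573
71.8583
[-0.0975  0.0827] [78.7 52.9] -0.05999999999999961
[-0.0978 -0.0837] [79.7 53.4] -1.04
```

View pics/p5.png

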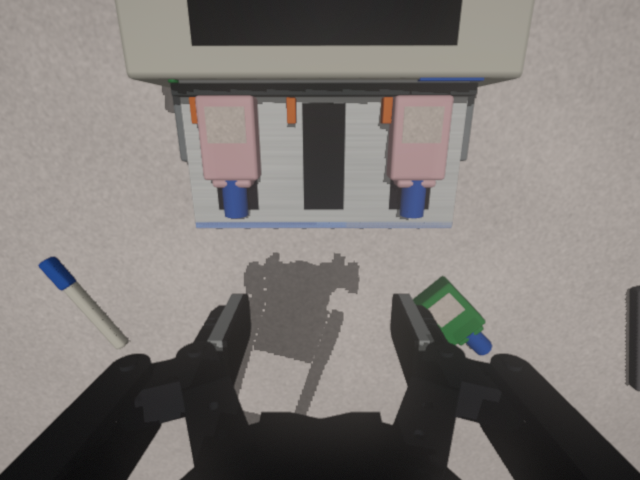

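Both flasks are snug at the back bar (row 96) and their orange stops, with no other pink flask in view. I'll click the tray home gently.

Run:
```python
from h import *
r.hold(.3); r.grip(0.0)
r.move_ptp(W(-.240,0,.30),[180,0,YAW]); r.line_to(W(-.240,0,.192),v=.15); r.hold(.2)
r.line_to(W(-.196,0,.192),v=.04); r.hold(.3)
g=r.line_to(W(-.115,0,.192),v=.018,guard=13); print("stop",g,inv(r.current_tcp_pos()))
r.line_to(W(-.170,0,.192),v=.025); r.hold(.5)
r.line_to(W(-.240,0,.192),v=.08); r.line_to(W(-.240,0,.30),v=.2)
r.move_ptp(W(-.16,0,.40),[180,0,YAW]); f=snap("wrist","p6"); print(r.current_t())
b=cv2.medianBlur(f["img"],5).astype(int); R,G,B=b[:,:,0],b[:,:,1],b[:,:,2]
for c in blobs((R-G>14)&(B-G>-8)&(R>70)&(R-B<40),500):
    q=rect(f,c,.058); print(inv(q[0]).round(4),np.round(q[1],1),round(q[2],2)-YAW)
```

```text
stop True [-0.14101714  0.00022951]
82.9833
[-0.0745  0.0824] [55.2 53.1] 0.019999999999999574
[-0.0744 -0.0845] [54.  53.6] -2.11
```

View pics/p6.png

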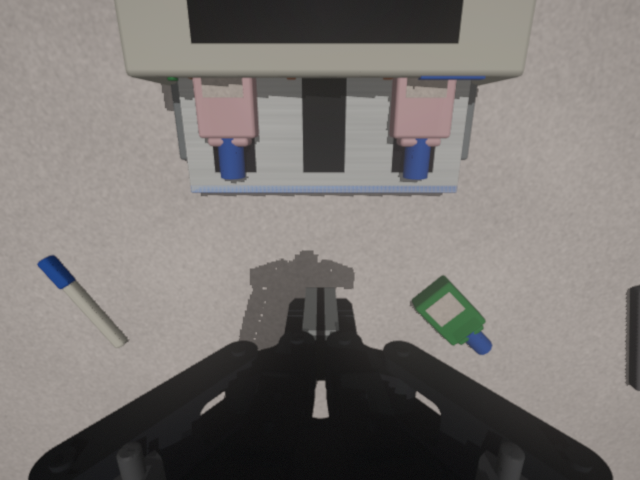

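The tray stays in: its front edge moved from row 225 to row 190. The flasks moved 35 mm with it, so they are still snug. Handing in.

```bash
python3 -c "
from bench import r
print(r.finish_job())"
```

```text
the job is handed in; nothing more can be done
None
```

I loaded both flasks on the bench snug in the left and right lanes, clicked the tray home where it stayed in, and handed the job in at about 83 s; no verdict came back. No third flask was visible, one flask was knocked mid-run and had to be re-seated, and the bottle and tip box were left alone.

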